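# Stand the blue board pen in the holder cup

### The arm

A 6-joint arm with a two-finger parallel gripper is mounted at the origin on the work surface. World frame = base frame: x ahead of the robot, y to its left, z up, the work surface at z = 0. Lengths are in m, angles in rad, forces in N, time in s.
With the tool pointing down it reaches from about 0.325 to 0.85 m from the base axis. Payload 4.4 kg.
Tool frame: the origin (TCP) lies between the finger pads; the fingertips stand 17 mm ahead of it and the grasp point (between the pads) lies 2 mm behind it; z points along the fingers, y is the direction in which the jaws open and shut (so a half turn about z gives the same grasp; the last joint's range is limited). The gripper opens to 94 mm and grips with 3 to 60 N. Pads are 16 mm wide; open, the fingers measure 119 mm over their backs; the gripper's body (75 mm by 177 mm) begins 78 mm behind the grasp point.
Start: joints at [1.171, 0.207, 1.542, -0, 1.393, -0.15], TCP at [0.142, 0.557, 0.222] pointing down, gripper open.
Joint ranges: [-2.73, 2.73], [-0.86, 2.22], [0.23, 2.46], [-1.11, 4.25], [0.08, 2.63], [-2.82, 2.82]. Speed limits (rad/s): [2.79, 2.79, 3.14, 3.14, 3.14, 3.14].

### API

Orientations are given as a unit quaternion [x, y, z, w].
In Python, from plant import arm gives the robot as it stands.
- The arm moves only by the tool arm_command, never from a script. Its argument "increments" is text: rows parted by semicolons, each of 6 numbers parted by spaces: the shift along the tool's x, y, z in cm, then the turn, a rotation vector about the tool's x, y, z in rad. A call has 1 to 20 rows; each row is the pose to reach, as a shift and turn from the pose commanded when the call began, along the tool's axes at that moment; what a row does not reach only later rows make up. A row lasts 1/12 s, in which the tool goes at most 41.7 mm and 7.16 degrees, less where a joint would pass 70% of its speed; a pose out of reach is approached as far as the arm can. A call with a gripper value outside its range is refused whole. "grip" is the opening in per cent of the stroke, from 0 (shut) to 100 (fully open), set as the call begins (left out, the last holds). The fingers move at their own pace and stop on an object; the grip force is fixed at half the most. Time passes only in rows, so rows that repeat a pose let the fingers close. It gives the time, the measured TCP pose, the force and the opening at its end, in the units of the state.
- arm.get_state(): the state, without advancing time (a new reading comes with each control period).
- arm.snapshot(name): name is "scene" or "top" or "wrist"; returns a dict with "image" (420x560x3 uint8, red, green, blue), "mtx" (3x3 intrinsics, pixels), "xyz" and "attitude" of the camera in the world; the wrist camera has in their place "T_tool_cam" (4x4, takes a point from camera to tool coordinates, whose origin is the TCP and whose axes are the flange's). Camera axes: x right, y down, z forward; pixel columns grow to the right and rows downward; lengths in m; the calibration is good to about 2 mm. A picture is of the moment at which its call begins: read the wrist's pose just before it. There is no depth.
- arm.finish_job(): hands the job in, once; it reports no verdict.
Trained networks look in the newest picture that a camera, given by its name, has taken for a name from the list of things; names that differ only in an ending like _2 or _b are one class to them, and where a whole thing is asked for, a point or a joint stands for the part that bears it (a point fixed in the world has none). Each returns a list of dicts, best first, with "conf" (0 to 1); they miss things now and then, are a little off and sometimes report something else, mostly with a low value. They report only what shows in the picture. A call takes as long as a camera call. They do not tell look-alikes from the thing itself.
- arm.find_in(camera, label): "bbox" ([centre column, centre row, width, height] in pixels, round what is visible of it).
- arm.cut_out(camera, label): "mask" (420x560 bool, what is visible of it) and "bbox" ([centre column, centre row, width, height] in pixels, round what is visible of it).
The state is a dict: "time": time; "joint_pos": joint angles; "joint_velocities": joint speeds; "joint_efforts": joint torques, N m; "eef_pos": TCP position; "tcp_rot": TCP orientation; "contact_force": force on the tool from outside, world axes, zero at the start; "wrist_torque": the same for the moment, N m; "grip_width": finger opening in m.
Only numpy, scipy, OpenCV 4.12 (cv2) and the standard library are available. Lean on these libraries where they do the work, as an engineer would, in place of code of your own. Each camera call takes 0.05 s, during which the arm holds its last target.

### The job

In the IT equipment store, put the blue board pen away: take it out of the sloping pen stand and stand it upright, nib down, in the round black holder cup, and let go. Leave the red and green pens where they are in the stand; the white mug is not the holder.

Things in the scene. Friction and masses are not known exactly. Their poses are not given: they have to be found in the camera images.
- blue_pen_mid (a point): Blue round board pen, 180 mm long, 20 mm thick, about 45 g; last 16 mm taper to a black nib. Point: on its axis, half-way along (90 mm from each end); z runs along the pen away from the nib (up). At the start it leans 30 degrees from vertical, top towards the robot, nib down in a stand, middle 100 mm above the table. Fingers can straddle it, closing across the row of pens, from half-way up to its top.
- red_pen_mid (a point): Red pen, same shape, point and axes, in the same stand. The grey and white stand (base 120 x 240 mm, place and yaw vary) holds the three pens in a row, 85 mm apart, in any order, parallel, tops about 180 mm up. Each cradle lies under its pen up to 95 mm from the nib end (the last 40 mm narrower than the pen), open above: a pen lifts out straight up or along its axis.
- green_pen_mid (a point): Green pen, same shape, point and axes, in another cradle of the same stand, leaning the same way; to be left there like the red one.
- cup_mouth (a point): Round black holder cup, fixed upright to the table: 58 mm outside, 50 mm inside diameter, rim 100 mm above the table, inner floor 94 mm below the rim, with a thin white rim, on a grey metal foot disc 90 mm across. Point: centre of its mouth at rim height; z up. A pen standing in it reaches about 86 mm above the rim and may lean a little against the wall.
Not all that is in view belongs to the job. What is shaped like the part that bears cup_mouth but purple is not meant.

How it is judged:
At the end, for the whole second after the job is handed in: The blue pen stands at rest on the floor of the black cup, nib down: its middle within 22 mm sideways of the cup's centre line and between 25 mm below and 8 mm above the rim, leaning less than 23 degrees (horizontal distance between blue_pen_mid and cup_mouth below 0.022 m and z of blue_pen_mid in the frame of cup_mouth between -0.025 and 0.008 m and angle between blue_pen_mid's own z axis and vertical below 0.4 rad and linear speed of blue_pen below 0.03 m/s); the robot touches nothing.
It fails at once if the red pen is moved by more than 40 mm (distance of red_pen_mid from where it was at the start of the episode above 0.04 m).
It fails at once if the green pen is moved by more than 40 mm (distance of green_pen_mid from where it was at the start of the episode above 0.04 m).
It also fails if it takes over 40 s, if anything falls off the work surface, if the arm or the gripper's body presses on something with over 40 N, if the wrist force passes 120 N, or if a joint passes its speed limit or range.

## Working session

There is one attempt and no reset: what is moved stays moved. The work goes in short steps, Python scripts to look and compute and a tool call to move; the robot and the scene stay as the last step left them, time stands still between calls to the robot, and variables do not carry over. Pictures are saved under pics/ and viewed, and the job is handed in when it is done.

Besides the shell and the picture viewer there is one more tool, called as name(argument=value, ...) on one line, values as JSON. arm_command: Moves the arm, as the interface text tells. Its arguments: {"type":"object","properties":{"increments":{"type":"string"},"grip":{"type":"number"}},"required":["increments"]}

```bash
mkdir -p pics; ls; cat > h.py <<'E'
import numpy as np, cv2
from plant import arm
from scipy.spatial.transform import Rotation as R
def save(n,img): cv2.imwrite('pics/'+n+'.png',cv2.cvtColor(img,cv2.COLOR_RGB2BGR))
E
python3 - <<'E'
from h import *
s=arm.get_state(); print(s)
for c in ['scene','top','wrist']:
    d=arm.snapshot(c); save(c+'0',d['image']); print(c,{k:v for k,v in d.items() if k!='image'})
    for l in ['blue_pen_mid','red_pen_mid','green_pen_mid','cup_mouth']:
        print(l,[(np.round(x['bbox'],1),round(x['conf'],2)) for x in arm.find_in(c,l)])
print(arm.get_state()['time'])
E
```

```text
pics
{'time': 0.0, 'joint_pos': array([ 1.17149728e+00,  2.07392564e-01,  1.54286977e+00,  4.17696177e-06,
        1.39346396e+00, -1.50508815e-01]), 'joint_velocities': array([-9.86970524e-04, -9.59291863e-05,  2.03441520e-04,  1.07270169e-03,
        5.82372191e-04, -5.08145321e-04]), 'joint_efforts': array([-3.28244578e-04, -3.70861316e+01, -2.81427455e+01,  6.99070981e-02,
        3.60255910e-02, -1.61799380e-04]), 'eef_pos': array([0.1413149 , 0.55662233, 0.22134624]), 'tcp_rot': array([ 1.24074843e-01,  9.92272289e-01, -1.02620225e-03, -2.91570631e-04]), 'contact_force': array([-0.223153  , -0.48762505, -0.42032976]), 'wrist_torque': array([ 0.01414648, -0.02560045, -0.00558693]), 'grip_width': 0.09381184513713511}
scene {'mtx': array([[546.18782349,   0.        , 286.39955297],
       [  0.        , 546.18782349, 210.99651867],
       [  0.        ,   0.        ,   1.        ]]), 'xyz': array([ 1.15584108, -0.03198262,  0.92073972]), 'attitude': array([ 0.6951191 ,  0.64732329, -0.20989473, -0.23178914])}
blue_pen_mid [(array([412.1, 221.9,  20. ,  93.8]), 0.65)]
red_pen_mid [
[... 665 characters left out ...]
, 0.97)]
cup_mouth [(array([393.8, 231.8,  49.2,  43.2]), 0.72), (array([332.4, 217.5,  47.7,  51. ]), 0.67)]
wrist {'mtx': array([[332.39724069,   0.        , 281.93149747],
       [  0.        , 332.39724069, 211.54215528],
       [  0.        ,   0.        ,   1.        ]]), 'T_tool_cam': array([[-7.36354336e-04, -9.73249082e-01, -2.29751350e-01,
         6.73273197e-02],
       [ 9.99999649e-01, -6.24669323e-04, -5.58844302e-04,
         5.03679440e-04],
       [ 4.00376084e-04, -2.29751680e-01,  9.73249200e-01,
        -1.61537138e-01],
       [ 0.00000000e+00,  0.00000000e+00,  0.00000000e+00,
         1.00000000e+00]])}
blue_pen_mid []
red_pen_mid []
green_pen_mid []
cup_mouth []
0.75
```

View pics/scene0.png

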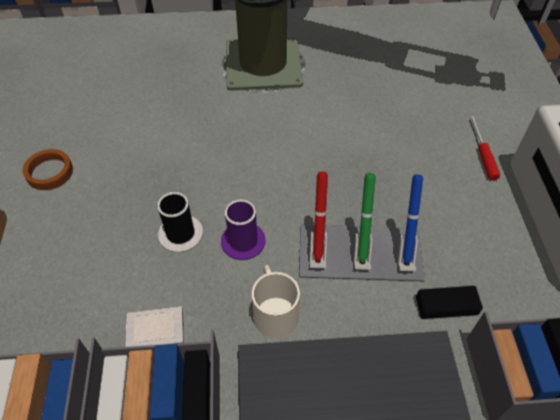

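View pics/top0.png

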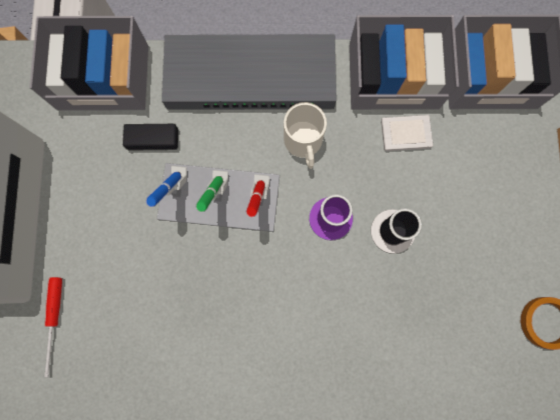

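The scene view shows the black cup at about (177,220) and a purple decoy at (242,228). The white mug is at (276,305). The pens are red (320,218), green (367,220) and blue (413,222). In the top view the black cup's rim is at (404,225) and the blue pen runs from (152,202) to (183,173).

Candidates for the cup are black (177,220), purple (242,228) and mug (276,305) in the scene view. I choose black. Candidates for the pen are the blue pen at (413,222), the blue binders at (167,370) and (540,350), and the black box at (450,301). I choose the pen in the stand.

```bash
cat >> h.py <<'E'
from scipy.optimize import least_squares
def cam(d): return d['mtx'],R.from_quat(d['attitude']).as_matrix(),np.array(d['xyz'])
def proj(c,P):
    K,Rm,t=c; p=(np.atleast_2d(P)-t)@Rm; p=p@K.T; return p[:,:2]/p[:,2:]
def ray(c,uv):
    K,Rm,t=c; return Rm@np.linalg.solve(K,[uv[0],uv[1],1.]),t
def onz(c,uv,z):
    d,t=ray(c,uv); return t+d*(z-t[2])/d[2]
E
python3 - <<'E'
from h import *
C={};M={};I={}
for c in ['scene','top']:
    d=arm.snapshot(c); C[c]=cam(d); I[c]=d['image']
    hsv=cv2.cvtColor(d['image'],cv2.COLOR_RGB2HSV).astype(int)
    H,S,V=hsv[...,0],hsv[...,1],hsv[...,2]
    box={'scene':(300,165,430,275),'top':(140,160,285,235)}[c]
    roi=np.zeros(H.shape,bool); roi[box[1]:box[3],box[0]:box[2]]=1
    for n,m in dict(blue=(abs(H-113)<12),green=(abs(H-65)<20),red=((H<8)|(H>172))).items():
        mm=(m&(S>130)&(V>40)&roi).astype(np.uint8)
        k,lab,st,_=cv2.connectedComponentsWithStats(mm,connectivity=8)
        keep=np.isin(lab,[i for i in range(1,k) if st[i,4]>12])
        ys,xs=np.nonzero(keep); P=np.c_[xs,ys].astype(float); m0=P.mean(0)
        u,s,vt=np.linalg.svd(P-m0,full_matrices=False); a=vt[0]*np.sign(vt[0][1]); q=(P-m0)@a; w=(P-m0)@vt[1]
        M[c,n]=(m0,a,q.min(),q.max(),P)
        print(c,n,len(P),m0.round(1),a.round(3),'ends',(m0+a*q.min()).round(1),(m0+a*q.max()).round(1),'w',np.ptp(w).round(1))
np.save('pens.npy',{'C':C,'M':M},allow_pickle=True)
# plane intersection of each pen
for n in ['blue','green','red']:
    N=[];X=[]
    for c in ['scene','top']:
        m0,a,*_=M[c,n]; r1,t=ray(C[c],m0); r2,_=ray(C[c],m0+a*20); nn=np.cross(r1,r2); nn/=np.linalg.norm(nn); N.append(nn); X.append(nn@t)
    ax=np.cross(*N); ax/=np.linalg.norm(ax); ax*=np.sign(ax[2])
    p=np.linalg.solve(np.array([N[0],N[1],[0,0,1]]),[X[0],X[1],0.1])
    print(n,'z=.1 pt',p.round(4),'axis',ax.round(3),'lean',np.degrees(np.arccos(ax[2])).round(1),'az',np.degrees(np.arctan2(ax[1],ax[0])).round(1))
for c,b in dict(scene=(150,185,205,250),top=(370,200,430,255)).items():
    save(c+'_cup',cv2.resize(I[c][b[1]:b[3],b[0]:b[2]],None,fx=8,fy=8,interpolation=cv2.INTER_NEAREST))
b=(295,160,435,285); a=cv2.resize(I['scene'][b[1]:b[3],b[0]:b[2]],None,fx=4,fy=4,interpolation=cv2.INTER_CUBIC); save('scene_pens',a)
E
```

```text
scene blue 796 [412.4 217.9] [-0.126  0.992] ends [417.9 174.7] [406.6 263.2] w 9.8
scene green 723 [366.1 216.6] [-0.09   0.996] ends [369.9 173.8] [362.  262.1] w 9.2
scene red 831 [319.8 215.1] [-0.053  0.999] ends [322.1 171.8] [317.4 261. ] w 10.4
top blue 371 [162.4 189.5] [-0.704  0.71 ] ends [178.9 172.9] [148. 204.] w 9.9
top green 308 [208.7 194.3] [-0.548  0.837] ends [220. 177.] [198.7 209.5] w 9.7
top red 318 [255.4 199.1] [-0.315  0.949] ends [261.4 180.8] [249.8 215.9] w 10.1
blue z=.1 pt [0.5928 0.2486 0.1   ] axis [-0.497  0.053  0.866] lean 30.0 az 173.9
green z=.1 pt [0.5835 0.1641 0.1   ] axis [-0.496  0.053  0.867] lean 29.9 az 173.9
red z=.1 pt [0.5726 0.0798 0.1   ] axis [-0.498  0.054  0.866] lean 30.0 az 173.8
```

View pics/top_cup.png

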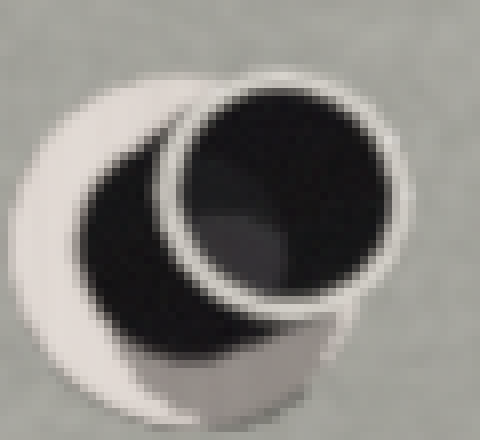

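View pics/scene_cup.png

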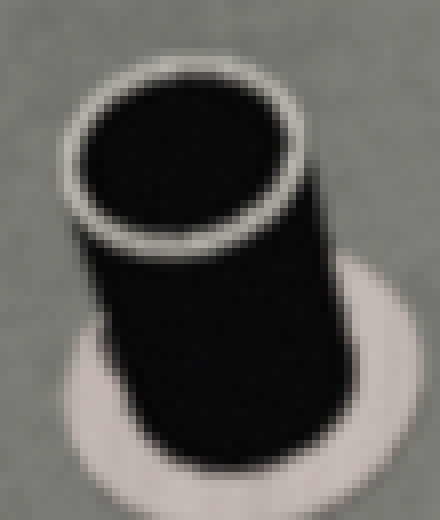

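View pics/scene_pens.png

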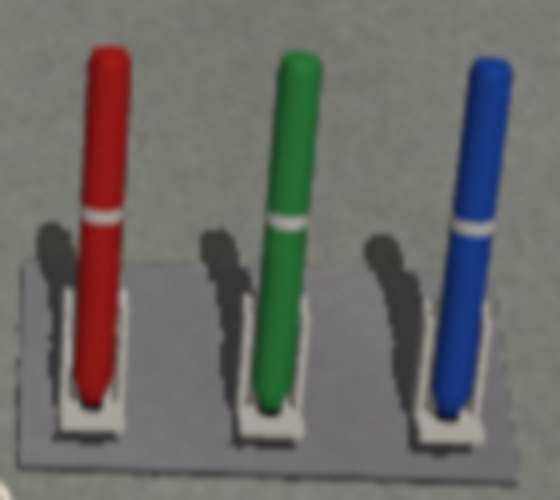

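```bash
python3 - <<'E'
from h import *
D=np.load('pens.npy',allow_pickle=True).item(); C=D['C']
r=0.029; th=np.linspace(0,2*np.pi,60,endpoint=False)
meas={'top':(404.9,223.9),'scene':(172.6,204.0)}
# rim masks: outer ellipse fit from bright ring pixels
def pred(c,p): 
    P=np.c_[p[0]+.027*np.cos(th),p[1]+.027*np.sin(th),np.full(60,p[2])]
    return cv2.fitEllipse(proj(C[c],P).astype(np.float32))[0]
f=lambda p:np.concatenate([np.array(pred(c,p))-meas[c] for c in meas])
s=least_squares(f,[.36,-.2,.1],diff_step=1e-3); print('free z',s.x.round(4),f(s.x).round(2))
s2=least_squares(lambda p:f([*p,.1]),[.36,-.2],diff_step=1e-3);print('z=.1',s2.x.round(4),f([*s2.x,.1]).round(2))
for c in meas: print(c,onz(C[c],meas[c],.1).round(4))
# overlay check
for c,b in dict(scene=(150,185,205,250),top=(370,200,430,255)).items():
    d=arm.snapshot(c); im=cv2.resize(d['image'][b[1]:b[3],b[0]:b[2]],None,fx=8,fy=8,interpolation=cv2.INTER_NEAREST)
    for rr in (.029,.025):
        q=proj(C[c],np.c_[s2.x[0]+rr*np.cos(th),s2.x[1]+rr*np.sin(th),np.full(60,.1)])
        cv2.polylines(im,[np.round((q-[b[0],b[1]]+.5)*8).astype(np.int32)],True,(255,0,0),1)
    save('ov_'+c,im)
E
python3 -c "
import cv2,numpy as np
a=cv2.imread('pics/ov_scene.png');b=cv2.imread('pics/ov_top.png');h=min(a.shape[0],b.shape[0]);a=a[:h,:390];b=b[:h,:410]
cv2.imwrite('pics/ov.png',np.hstack([a,b]))"
```

```text
free z [ 0.5207 -0.1929  0.1   ] [0. 0. 0. 0.]
z=.1 [ 0.5207 -0.1929] [-0.    0.01 -0.    0.01]
top [ 0.5206 -0.1929  0.1   ]
scene [ 0.5211 -0.1929  0.1   ]
```

View pics/wrist0.png

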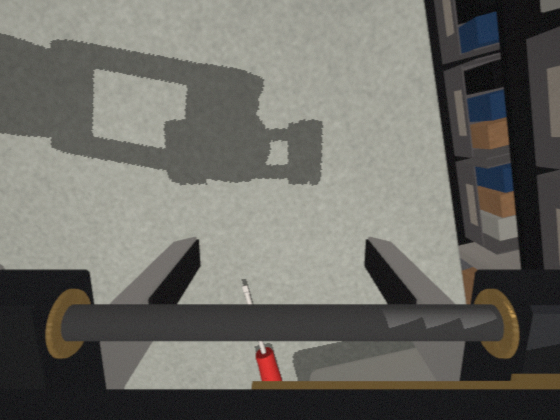

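```bash
python3 - <<'E'
from h import *
s=arm.get_state(); Rt=R.from_quat(s['tcp_rot']).as_matrix(); p=s['eef_pos']; print(s['time'],Rt.round(3))
a=np.array([-.497,.053,.866]); a/=np.linalg.norm(a)
y=np.array([-a[1],a[0],0]); y/=np.linalg.norm(y); y*=np.sign(y[1])
z=-a; x=np.cross(y,z); G=np.c_[x,y,z]; np.save('G.npy',G)
print(G.round(3)); print('rotvec in tool',R.from_matrix(Rt.T@G).as_rotvec().round(4))
mid=np.array([.593,.2486,.1]); g=mid+.045*a+ .002*z
print('grasp tcp',g.round(4))
for dd in (0,.08,.12): print(dd,(100*Rt.T@(g+dd*a-p)).round(2))
E
```

```text
0.95 [[-0.969  0.246  0.   ]
 [ 0.246  0.969  0.   ]
 [-0.     0.    -1.   ]]
[[-0.861  0.106  0.497]
 [ 0.092  0.994 -0.053]
 [-0.5   -0.    -0.866]]
rotvec in tool [-0.0372 -0.5225 -0.1393]
grasp tcp [0.5716 0.2509 0.1372]
0 [-49.22 -19.12   8.52]
0.08 [-45.27 -19.68   1.59]
0.12 [-43.29 -19.97  -1.87]
```

View pics/ov.png

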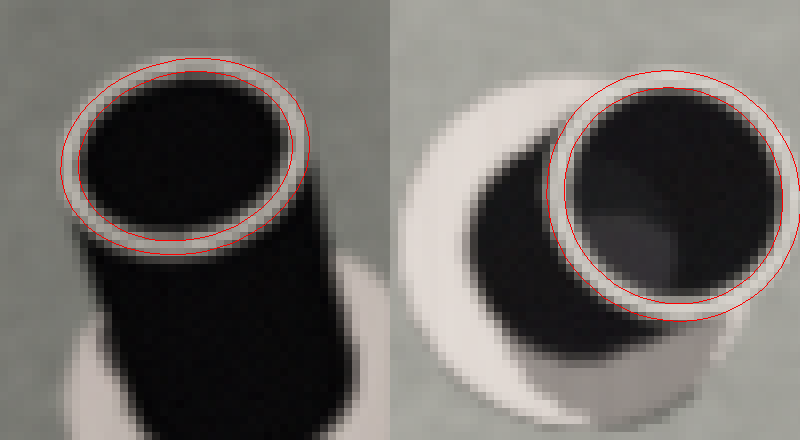

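arm_command(increments="0 0 -4 0 0 0; 0 0 -8 0 0 0; 0 0 -12 0 0 0; 0 -2 -16 0 0 0; 0 -5 -19 0 0 0; -1 -8 -20 0 0 0; -2 -11 -20 0 0 0; -3 -14 -20 0 0 0; -5 -17 -20 0 0 0; -8 -19 -20 0 0 0; -11 -20 -20 0 0 0; -14 -20 -20 0 0 0; -17 -20 -20 0 0 0; -20 -20 -20 0 0 0; -20 -20 -20 0 0 0", grip=70)

```text
time: 2.2
eef_pos: [0.2899, 0.3126, 0.4217]
tcp_rot: [0.127, 0.992, -0.001, 0.001]
contact_force: [-0.1, 0.9, 0.4]
grip_width: 0.0663
```

```bash
cat > rel.py <<'E'
from h import *
def rel(pos,G):
    s=arm.get_state(); Rt=R.from_quat(s['tcp_rot']).as_matrix(); p=s['eef_pos']
    print('t',s['time'],'tcp',p.round(4),'j',s['joint_pos'].round(2),'w',round(s['grip_width'],4),'F',s['contact_force'].round(2))
    print('shift cm',(100*Rt.T@(np.array(pos)-p)).round(2),'rot',R.from_matrix(Rt.T@G).as_rotvec().round(4))
E
python3 - <<'E'
from rel import *
G=np.load('G.npy'); rel(np.array([.5716,.2509,.1372])-.12*G[:,2],G)
E
```

```text
t 2.2 tcp [0.2899 0.3126 0.4217] j [ 0.62 -0.2   1.55 -0.    1.79 -0.7 ] w 0.0663 F [-0.12  0.88  0.4 ]
shift cm [-22.86   0.26  18.09] rot [-0.0402 -0.5212 -0.1445]
```

arm_command(increments="-2 0 1 0 -.06 -.02; -5 0 3 -.01 -.13 -.04; -8 0 5 -.01 -.2 -.06; -11 0 7 -.02 -.27 -.08; -14 0 9 -.02 -.34 -.1; -16 0 11 -.03 -.41 -.12; -18.5 .1 13.5 -.035 -.47 -.135; -20.5 .2 15.5 -.04 -.52 -.145; -22 .3 17.2 -.04 -.521 -.145; -22.9 .3 18.1 -.04 -.521 -.145; -22.9 .3 18.1 -.04 -.521 -.145; -22.9 .3 18.1 -.04 -.521 -.145; -22.9 .3 18.1 -.04 -.521 -.145", grip=70)

```text
time: 3.28
eef_pos: [0.5094, 0.2615, 0.2433]
tcp_rot: [0.049, 0.965, -0.012, 0.259]
contact_force: [0.2, 0.6, 0.6]
grip_width: 0.0658
```

```bash
python3 - <<'E'
from rel import *
G=np.load('G.npy'); 
d=arm.snapshot('wrist'); save('w1',d['image']); save('s1',arm.snapshot('scene')['image'])
rel(np.array([.5716,.2509,.1372])-.12*G[:,2],G)
rel(np.array([.5716,.2509,.1372]),G)
s=arm.get_state(); Rt=R.from_quat(s['tcp_rot']).as_matrix(); T=d['T_tool_cam']; 
a=-G[:,2]; mid=np.array([.593,.2486,.1])
for q in (mid,mid+.045*a,mid+.09*a):
    pc=T[:3,:3].T@(Rt.T@(q-s['eef_pos'])-T[:3,3]); u=d['mtx']@pc; print((u[:2]/u[2]).round(1))
E
```

```text
t 3.3833 tcp [0.5094 0.2616 0.2436] j [ 0.48 -0.06  1.87 -0.35  0.9  -0.83] w 0.0661 F [ 0.63 -0.53  0.67]
shift cm [-0.13 -0.41  0.36] rot [0.0061 0.0013 0.0042]
t 3.3833 tcp [0.5094 0.2616 0.2436] j [ 0.48 -0.06  1.87 -0.35  0.9  -0.83] w 0.0661 F [ 0.63 -0.53  0.67]
shift cm [-0.12 -0.48 12.36] rot [0.0061 0.0013 0.0042]
[276.5 202.9]
[276.  213.4]
[275.2 227.7]
```

View pics/w1.png

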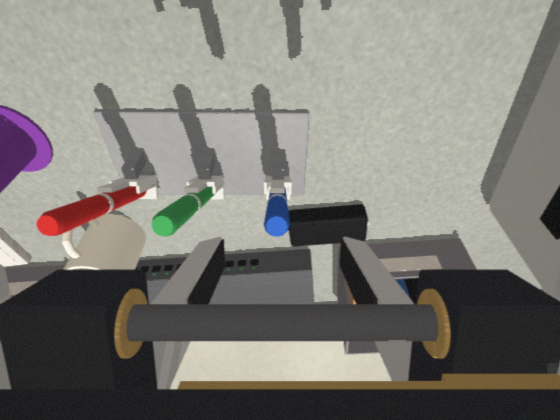

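The wrist view shows the blue pen's top at (277,230), against a predicted (275,228), between the open fingers and slightly left of their centre (about 283). I'll correct 4.5 mm in tool y, then go down along the pen's axis.

arm_command(increments="-.1 -.2 .5 .003 0 .002; -.1 -.45 1 .006 .001 .004; -.1 -.45 2.5 .006 .001 .004; -.1 -.45 4 .006 .001 .004; -.1 -.45 5.5 .006 .001 .004; -.1 -.45 7 .006 .001 .004; -.1 -.45 8.5 .006 .001 .004; -.1 -.45 10 .006 .001 .004; -.1 -.45 11.5 .006 .001 .004; -.1 -.45 12.4 .006 .001 .004; -.1 -.45 12.4 .006 .001 .004; -.1 -.45 12.4 .006 .001 .004; -.1 -.45 12.4 .006 .001 .004", grip=70)

```text
time: 4.47
eef_pos: [0.5711, 0.2503, 0.1352]
tcp_rot: [0.051, 0.965, -0.014, 0.258]
contact_force: [-0.3, -0.3, -0.2]
grip_width: 0.0657
```

```bash
python3 - <<'E'
from rel import *
G=np.load('G.npy'); 
d=arm.snapshot('wrist'); s=arm.snapshot('scene')['image']; t=arm.snapshot('top')['image']
save('m2',np.hstack([cv2.resize(s[130:300,290:450],(400,425)),cv2.resize(d['image'],(400,425))]))
rel(np.array([.5716,.2509,.1372]),G)
E
```

```text
t 4.6167 tcp [0.5711 0.2505 0.1357] j [ 0.4   0.18  1.87 -0.4   0.67 -0.8 ] w 0.0662 F [-0.23 -0.02  0.41]
shift cm [-0.11  0.05 -0.11] rot [-0.001  -0.0008  0.0006]
```

View pics/m2.png

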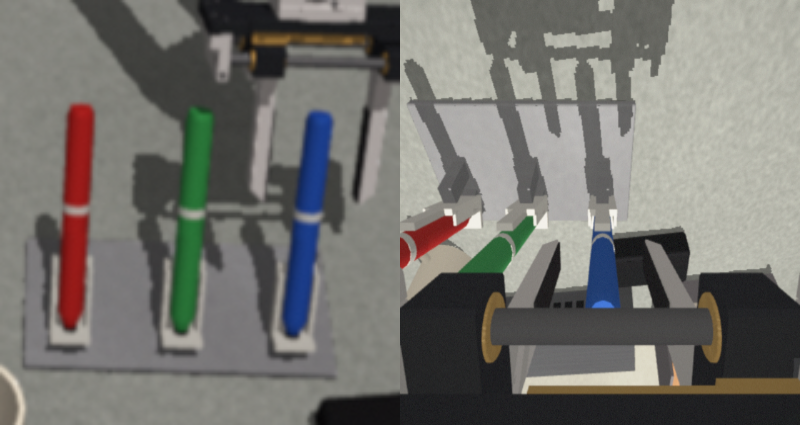

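The blue pen lies centred between the fingers, with about 20 mm free on each side, and the green pen is clear. Closing now.

arm_command(increments="-.1 0 0 0 0 0; -.1 0 0 0 0 0; -.1 0 0 0 0 0; -.1 0 0 0 0 0; -.1 0 0 0 0 0; -.1 0 0 0 0 0; -.1 0 0 0 0 0; -.1 0 0 0 0 0; -.1 0 0 0 0 0; -.1 0 0 0 0 0", grip=0)

```text
time: 5.45
eef_pos: [0.5717, 0.25, 0.1349]
tcp_rot: [0.051, 0.965, -0.015, 0.257]
contact_force: [-0.1, -0.8, -0.8]
grip_width: 0.0194
```

arm_command(increments="0 0 -1 0 0 0; 0 0 -2.5 0 0 0; 0 0 -4.5 0 0 0; 0 0 -6.5 0 0 0; 0 0 -8.5 0 0 0; 0 0 -10.5 0 0 0; 0 0 -12.5 0 0 0; 0 0 -14.5 0 0 0; 0 0 -16.5 0 0 0; 0 0 -18 0 0 0; 0 0 -18 0 0 0; 0 0 -18 0 0 0")

```text
time: 6.45
eef_pos: [0.4825, 0.2602, 0.2923]
tcp_rot: [0.051, 0.965, -0.014, 0.258]
contact_force: [0.7, -0.9, -0.2]
grip_width: 0.0195
```

```bash
python3 - <<'E'
from rel import *
# upright: tool z down, y kept horizontal; turn yaw to keep wrist comfortable
G=np.load('G.npy'); y=G[:,1]; z=np.array([0,0,-1.]); U=np.c_[np.cross(y,z),y,z]; np.save('U.npy',U)
s=arm.get_state(); print(s['joint_pos'].round(2))
rel([.50,.24,.40],U)
rel([.521,-.193,.40],U)
a=arm.snapshot('scene')['image']; b=arm.snapshot('wrist')['image']
save('m3',np.hstack([cv2.resize(a,(400,300)),cv2.resize(b,(400,300))]))
E
```

```text
[ 0.51 -0.15  1.85 -0.34  1.03 -0.84]
t 6.45 tcp [0.4825 0.2602 0.2923] j [ 0.51 -0.15  1.85 -0.34  1.03 -0.84] w 0.0195 F [ 0.66 -0.92 -0.18]
shift cm [-7.07 -1.83 -8.36] rot [-4.000e-04  5.227e-01  5.000e-04]
t 6.45 tcp [0.4825 0.2602 0.2923] j [ 0.51 -0.15  1.85 -0.34  1.03 -0.84] w 0.0195 F [ 0.66 -0.92 -0.18]
shift cm [-12.84 -44.67  -5.01] rot [-4.000e-04  5.227e-01  5.000e-04]
```

View pics/m3.png

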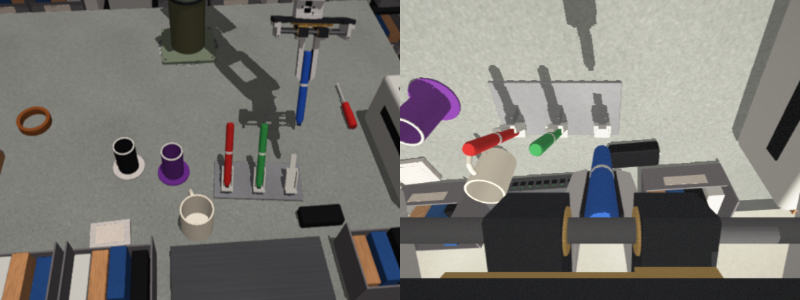

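The blue pen is out of the stand and held in line with the tool; red and green are still in place. Next I turn it upright, lift, and go across to above the black cup.

arm_command(increments="-.5 0 -1 0 .05 0; -1.5 -.5 -2.5 0 .12 0; -2.5 -1 -4 0 .19 0; -3.5 -1.5 -5 0 .26 0; -4.5 -1.8 -6 0 .33 0; -5.5 -1.8 -7 0 .4 0; -6.5 -1.8 -8 0 .47 0; -7 -3 -8.3 0 .523 0; -7.5 -6 -8 0 .523 0; -8 -9.5 -7.8 0 .523 0; -8.5 -13 -7.5 0 .523 0; -9 -16.5 -7.3 0 .523 0; -9.5 -20 -7 0 .523 0; -10 -23.5 -6.7 0 .523 0; -10.5 -27 -6.4 0 .523 0; -11 -30.5 -6.1 0 .523 0; -11.5 -34 -5.8 0 .523 0; -12 -37.5 -5.5 0 .523 0; -12.4 -41 -5.2 0 .523 0; -12.8 -43 -5 0 .523 0")

```text
time: 8.22
eef_pos: [0.5218, -0.1806, 0.3965]
tcp_rot: [0.055, 0.998, -0.001, -0.003]
contact_force: [0.9, 0.7, -0.1]
grip_width: 0.0197
```

arm_command(increments="0 -1.7 0 0 0 0; 0 -1.7 0 0 0 0; 0 -1.7 0 0 0 0")

```text
time: 8.47
eef_pos: [0.5204, -0.1943, 0.3971]
tcp_rot: [0.054, 0.999, 0.0, -0.003]
contact_force: [0.2, 1.2, -0.0]
grip_width: 0.0201
```

```bash
cat > penpos.py <<'E'
from rel import *
def axis(boxes,show=None):
    N=[];X=[];ims=[];E={}
    for c,b in boxes.items():
        d=arm.snapshot(c); C=cam(d); hsv=cv2.cvtColor(d['image'],cv2.COLOR_RGB2HSV).astype(int)
        m=(abs(hsv[...,0]-113)<12)&(hsv[...,1]>130)&(hsv[...,2]>40); roi=np.zeros(m.shape,bool); roi[b[1]:b[3],b[0]:b[2]]=1
        ys,xs=np.nonzero(m&roi); P=np.c_[xs,ys].astype(float); m0=P.mean(0); vt=np.linalg.svd(P-m0,full_matrices=False)[2]; a=vt[0]*np.sign(vt[0][1])
        q=(P-m0)@a; e=(m0+a*q.min(),m0+a*q.max()); print(c,len(P),e[0].round(1),e[1].round(1)); E[c]=(C,e)
        r1,t=ray(C,m0); r2,_=ray(C,m0+a*20); n=np.cross(r1,r2); n/=np.linalg.norm(n); N.append(n); X.append(n@t); ims.append(d['image'])
    ax=np.cross(*N); ax/=np.linalg.norm(ax); ax*=np.sign(ax[2])
    p=np.linalg.solve(np.array([N[0],N[1],[0,0,1]]),[X[0],X[1],.3]); print('pt z=.3',p.round(4),'axis',ax.round(3),'lean',np.degrees(np.arccos(ax[2])).round(1))
    return p,ax,ims,E
E
python3 - <<'E'
from rel import *
U=np.load('U.npy'); rel([.521,-.193,.40],U)
a=arm.snapshot('scene')['image']; b=arm.snapshot('top')['image']; save('m4',np.hstack([cv2.resize(a,(400,300)),cv2.resize(b,(400,300))]))
save('s4',a);save('t4',b)
E
```

```text
t 8.4667 tcp [ 0.5204 -0.1943  0.3971] j [-0.51  0.09  1.32 -0.    1.73 -1.97] w 0.0201 F [ 0.19  1.22 -0.01]
shift cm [-0.04  0.14 -0.29] rot [-0.0002 -0.0051 -0.0026]
```

View pics/m4.png

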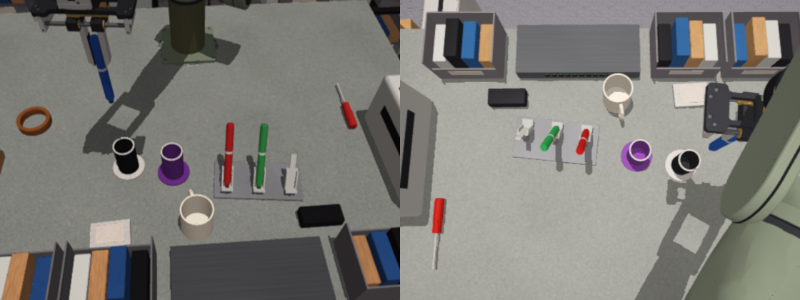

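The pen is held near upright above the cup. In the scene view it runs from (130,53) to (155,140), and in the top view it is at about (455,193). Next I measure its axis.

```bash
python3 - <<'E'
from penpos import *
p,ax,ims,E=axis({'scene':(110,40,180,155),'top':(425,165,490,225)})
for c,b,k in (('scene',(100,30,190,160),0),('top',(420,160,500,230),1)):
    save('z4'+c,cv2.resize(ims[k][b[1]:b[3],b[0]:b[2]],None,fx=4,fy=4))
C,e=E['scene']
# nib end: height from point on axis nearest to ray of lower end
for c in E:
  C,e=E[c]
  for q in e:
    d,t=ray(C,q); A=np.c_[ax,-d]; s=np.linalg.lstsq(A,t-p,rcond=None)[0]; print(c,'blue end',(p+s[0]*ax).round(4))
rel([.521,-.193,.40],np.load('U.npy'))
E
```

```text
scene 1035 [129.8  48.6] [156.6 142.1]
top 316 [470.1 192.3] [432.5 205.5]
pt z=.3 [ 0.5213 -0.1929  0.3   ] axis [-0.064 -0.033  0.997] lean 4.1
scene blue end [ 0.5121 -0.1978  0.4443]
scene blue end [ 0.5233 -0.1919  0.2696]
top blue end [ 0.5156 -0.1959  0.3898]
top blue end [ 0.5238 -0.1917  0.2619]
t 8.6667 tcp [ 0.5209 -0.1924  0.3988] j [-0.51  0.09  1.32 -0.    1.73 -1.97] w 0.0198 F [-0.92 -0.23 -0.11]
shift cm [-0.02 -0.06 -0.12] rot [-0.0015 -0.0022  0.0012]
```

View pics/z4scene.png

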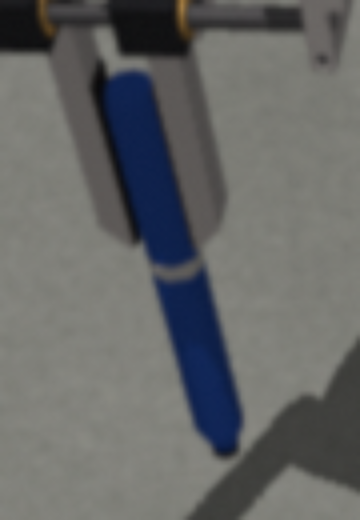

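View pics/z4top.png

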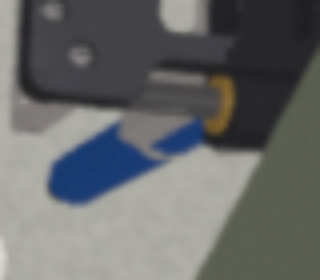

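The nib is at about (0.524, -0.192, 0.263), 3 mm from the cup's centre line, with a lean of about 4°. There is 15 mm to spare, so I lower it.

arm_command(increments="0 0 2 0 0 0; 0 0 4.5 0 0 0; 0 0 7 0 0 0; 0 0 9.5 0 0 0; 0 0 12 0 0 0; 0 0 14 0 0 0; 0 0 16 0 0 0; 0 0 18 0 0 0; 0 0 20 0 0 0; 0 0 21.5 0 0 0; 0 0 23 0 0 0; 0 0 24 0 0 0; 0 0 24 0 0 0; 0 0 24 0 0 0")

```text
time: 9.83
eef_pos: [0.5202, -0.1933, 0.159]
tcp_rot: [0.053, 0.999, -0.001, -0.001]
contact_force: [0.3, -1.0, -0.0]
grip_width: 0.0193
```

```bash
python3 - <<'E'
from rel import *
a=arm.snapshot('scene')['image']; b=arm.snapshot('top')['image']; save('m5',np.hstack([cv2.resize(a[130:270,110:260],(400,373)),cv2.resize(b[150:290,330:480],(400,373))]))
rel([.521,-.193,.147],np.load('U.npy'))
E
```

```text
t 9.9333 tcp [ 0.5211 -0.1941  0.1604] j [-0.51  0.22  1.65 -0.    1.26 -1.97] w 0.0198 F [ 0.18 -0.29 -0.17]
shift cm [0.03 0.11 1.34] rot [-0.003   0.0002  0.0002]
```

View pics/m5.png

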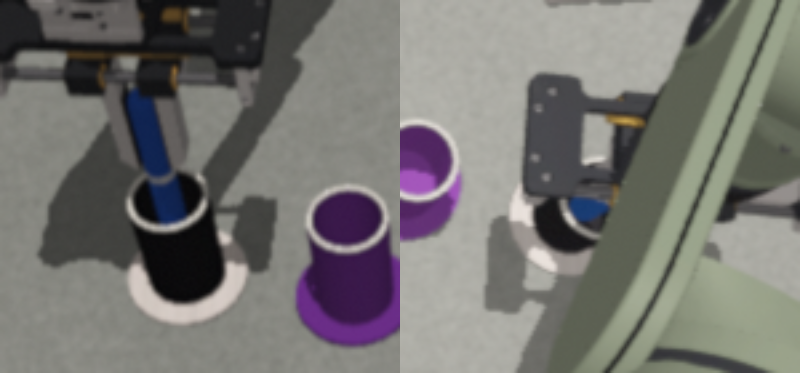

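The pen has gone into the black cup near its middle (scene crop around (165,190)) without contact force. Lowering the last bit to the floor in small steps.

arm_command(increments="0 0 .4 0 0 0; 0 0 .8 0 0 0; 0 0 1.1 0 0 0; 0 0 1.3 0 0 0; 0 0 1.4 0 0 0; 0 0 1.4 0 0 0; 0 0 1.4 0 0 0")

```text
time: 10.52
eef_pos: [0.5202, -0.194, 0.145]
tcp_rot: [0.053, 0.999, -0.001, -0.001]
contact_force: [0.5, -0.0, -0.4]
grip_width: 0.0196
```

arm_command(increments="0 0 .15 0 0 0; 0 0 .3 0 0 0; 0 0 .45 0 0 0; 0 0 .45 0 0 0; 0 0 .45 0 0 0")

```text
time: 10.93
eef_pos: [0.5201, -0.194, 0.1404]
tcp_rot: [0.053, 0.999, -0.001, -0.001]
contact_force: [0.3, -0.1, -0.2]
grip_width: 0.0195
```

arm_command(increments="0 0 .15 0 0 0; 0 0 .3 0 0 0; 0 0 .3 0 0 0; 0 0 .3 0 0 0")

```text
time: 11.27
eef_pos: [0.5201, -0.194, 0.1373]
tcp_rot: [0.053, 0.999, -0.001, -0.001]
contact_force: [0.4, -0.5, -0.6]
grip_width: 0.0196
```

No clear contact yet, but the nib is within a few mm of the floor. Releasing, then going straight up.

arm_command(increments="0 0 0 0 0 0; 0 0 0 0 0 0; 0 0 0 0 0 0; 0 0 0 0 0 0; 0 0 0 0 0 0; 0 0 0 0 0 0; 0 0 0 0 0 0; 0 0 0 0 0 0", grip=70)

```text
time: 11.93
eef_pos: [0.5202, -0.194, 0.1376]
tcp_rot: [0.053, 0.999, -0.001, -0.001]
contact_force: [0.3, 0.3, 1.4]
grip_width: 0.0652
```

```bash
python3 - <<'E'
from rel import *
a=arm.snapshot('scene')['image']; b=arm.snapshot('wrist')['image']; save('m6',np.hstack([cv2.resize(a[130:270,110:260],(400,373)),cv2.resize(b,(400,373))]))
rel([.521,-.193,.147],np.load('U.npy'))
E
```

```text
t 12.0333 tcp [ 0.5202 -0.194   0.1375] j [-0.51  0.25  1.67 -0.    1.22 -1.97] w 0.0658 F [0.33 0.25 0.  ]
shift cm [-0.07  0.11 -0.95] rot [-0.002  -0.002  -0.0003]
```

View pics/m6.png

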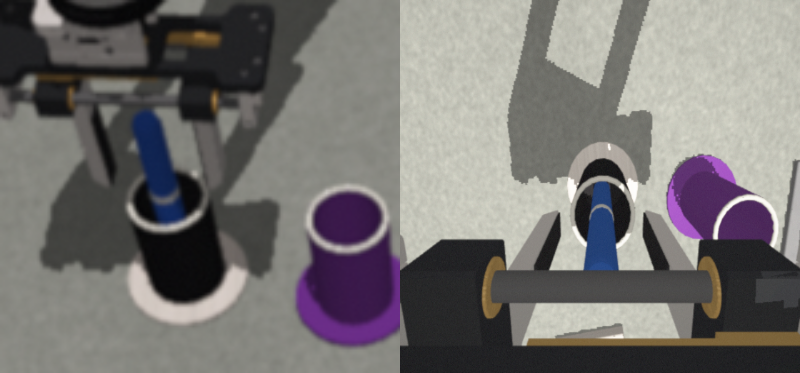

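The fingers are open and clear on both sides of the pen, which stands in the cup. Retreating straight up.

arm_command(increments="0 0 -1 0 0 0; 0 0 -2.5 0 0 0; 0 0 -4.5 0 0 0; 0 0 -6.5 0 0 0; 0 0 -9 0 0 0; 0 0 -11.5 0 0 0; 0 0 -14 0 0 0; 0 0 -17 0 0 0; 0 0 -20 0 0 0; 0 0 -22 0 0 0; 0 0 -24 0 0 0; 4 0 -24 0 0 0; 8 0 -24 0 0 0; 12 0 -24 0 0 0; 12 0 -24 0 0 0; 12 0 -24 0 0 0")

```text
time: 13.37
eef_pos: [0.4003, -0.1805, 0.3789]
tcp_rot: [0.054, 0.999, -0.002, 0.0]
contact_force: [0.4, 0.2, -0.4]
grip_width: 0.0659
```

```bash
python3 - <<'E'
from rel import *
a=arm.snapshot('scene')['image']; b=arm.snapshot('top')['image']; save('m7',np.hstack([cv2.resize(a,(400,300)),cv2.resize(b,(400,300))]))
save('s7',a); save('z7',np.hstack([cv2.resize(a[130:270,110:260],(400,373)),cv2.resize(b[150:290,330:480],(400,373))]))
rel([.521,-.193,.147],np.load('U.npy'))
E
```

```text
t 13.4667 tcp [ 0.4021 -0.1811  0.3788] j [-0.62 -0.17  1.61 -0.    1.7  -2.08] w 0.0661 F [ 0.26  0.95 -0.63]
shift cm [-11.95   0.15  23.18] rot [-0.0029  0.0003 -0.0004]
```

View pics/m7.png

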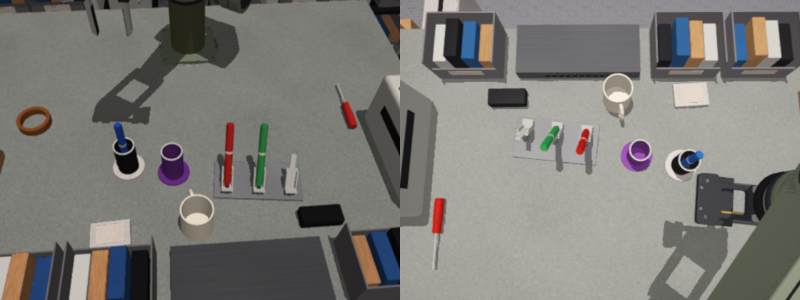

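View pics/z7.png

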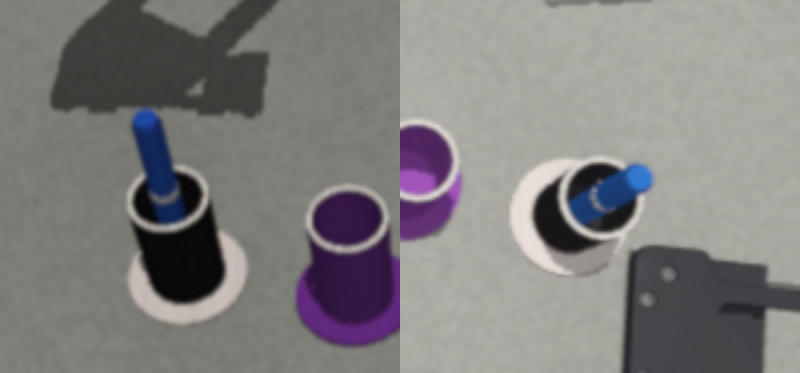

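The pen stands in the black cup, and the arm is clear. I'll measure the pen's final position and lean, and check that red and green haven't moved.

```bash
python3 - <<'E'
from penpos import *
for k in range(2):
    p,ax,ims,E=axis({'scene':(145,155,190,225),'top':(385,195,435,245)})
    C,e=E['scene']
    top=p+ax*((.19-.3)/ax[2])
    ends=[]
    for c,i in (('scene',0),('top',0)):
        C,e=E[c]; d,t=ray(C,e[i]); s=np.linalg.lstsq(np.c_[ax,-d],t-p,rcond=None)[0]; q=p+s[0]*ax; print(c,'top end',q.round(4),'mid',(q-.09*ax).round(4),'off',np.linalg.norm((q-.09*ax)[:2]-[.521,-.193]).round(4))
D=np.load('pens.npy',allow_pickle=True).item(); 
for c,im in zip(['scene','top'],ims):
    hsv=cv2.cvtColor(im,cv2.COLOR_RGB2HSV).astype(int); H,S,V=hsv[...,0],hsv[...,1],hsv[...,2]
    box={'scene':(300,165,430,275),'top':(140,160,285,235)}[c]; roi=np.zeros(H.shape,bool); roi[box[1]:box[3],box[0]:box[2]]=1
    for n,m in dict(green=(abs(H-65)<20),red=((H<8)|(H>172))).items():
        ys,xs=np.nonzero(m&(S>130)&(V>40)&roi); print(c,n,(np.array([xs.mean(),ys.mean()])-D['M'][c,n][0]).round(2),'px moved')
s=arm.get_state(); print(s['time'],abs(s['joint_velocities']).max())
E
```

```text
scene 385 [163.2 171. ] [174.2 212.5]
top 317 [422.7 214.2] [394.8 229.6]
pt z=.3 [ 0.5204 -0.1944  0.3   ] axis [-0.003 -0.002  1.   ] lean 0.2
scene top end [ 0.5207 -0.1942  0.1949] mid [ 0.521  -0.1941  0.1049] off 0.0011
top top end [ 0.5207 -0.1942  0.204 ] mid [ 0.521  -0.1941  0.114 ] off 0.0011
scene 386 [162.9 170.7] [174.2 212.5]
top 316 [422.6 214.2] [394.8 229.7]
pt z=.3 [ 0.5207 -0.1949  0.3   ] axis [-0.001 -0.004  1.   ] lean 0.2
scene top end [ 0.5209 -0.1945  0.1956] mid [ 0.521  -0.1942  0.1056] off 0.0012
top top end [ 0.5209 -0.1945  0.2025] mid [ 0.521  -0.1942  0.1125] off 0.0012
scene green [ 0.01 -0.04] px moved
scene red [ 0.01 -0.01] px moved
top green [ 0.04 -0.04] px moved
top red [ 0.04 -0.07] px moved
13.6667 0.006594886649564797
```

arm_command(increments="0 0 0 0 0 0; 0 0 0 0 0 0; 0 0 0 0 0 0; 0 0 0 0 0 0; 0 0 0 0 0 0; 0 0 0 0 0 0; 0 0 0 0 0 0; 0 0 0 0 0 0; 0 0 0 0 0 0; 0 0 0 0 0 0; 0 0 0 0 0 0; 0 0 0 0 0 0")

```text
time: 14.67
eef_pos: [0.4014, -0.1808, 0.3778]
tcp_rot: [0.053, 0.999, -0.001, -0.001]
contact_force: [0.1, 0.8, 0.2]
grip_width: 0.0654
```

```bash
python3 - <<'E'
from penpos import *
p,ax,ims,E=axis({'scene':(145,155,190,225),'top':(385,195,435,245)})
th=np.linspace(0,2*np.pi,72)
for c in E:
    C,e=E[c]; K,Rm,t=C
    a2=e[0]-e[1]; a2/=np.linalg.norm(a2)
    for zt in (.182,.186,.190,.195):
        q=np.vstack([proj(C,np.c_[.521+r*np.cos(th),-.194+r*np.sin(th),np.full(72,z)]) for r,z in ((.010,zt-.003),(.008,zt))])
        print(c,zt,'extreme along axis minus seen',(((q-e[0])@a2).max()).round(2),'px')
s=arm.get_state(); print(s['time'],s['contact_force'].round(2),s['grip_width'])
E
```

```text
scene 385 [162.9 170.8] [174.3 212.5]
top 316 [422.7 214.2] [394.8 229.7]
pt z=.3 [ 0.5208 -0.195   0.3   ] axis [-0.001 -0.004  1.   ] lean 0.3
scene 0.182 extreme along axis minus seen -1.93 px
scene 0.186 extreme along axis minus seen -0.4 px
scene 0.19 extreme along axis minus seen 1.13 px
scene 0.195 extreme along axis minus seen 3.07 px
top 0.182 extreme along axis minus seen 0.65 px
top 0.186 extreme along axis minus seen 1.48 px
top 0.19 extreme along axis minus seen 2.33 px
top 0.195 extreme along axis minus seen 3.39 px
14.7667 [ 0.77 -0.85  0.55] 0.06559984029311497
```

The top of the pen is at about 0.186 m, so its middle is at about 0.096 m, 4 mm below the rim. That is the height expected with the pen standing on the cup floor. It hasn't moved for over a second. Handing in.

```bash
python3 -c "
from plant import arm
print(arm.finish_job())"
```

```text
the job is handed in; nothing more can be done
None
```

The blue pen now stands nib down in the round black cup, let go, and I handed the job in at about 14.8 s. I gripped it end-on, lifted it along its axis out of the stand, turned it upright, lowered it into the cup and released it.

Last checks from the cameras:

| Check | Measured | Limit |
|---|---|---|
| Pen's middle from the cup's centre line | about 1 mm | 22 mm |
| Lean from vertical | about 0.3° | 23° |
| Pen's middle relative to the rim | about 4 mm below | 25 mm below to 8 mm above |
| Red and green pens | less than 0.1 px change in either view | 40 mm |

- **At rest:** the pen did not shift over more than 1 s, and the gripper was about 20 cm above its top and 12 cm to one side.
- **Height estimate:** my first estimate put the middle too high, at 0.105–0.114 m, because it used the outermost visible edge of the cap. Modelling the cap gave about 0.096 m, the height expected for a pen on the cup floor. The scene view supports this (0.4 px off); the top view, which measures height less well, is about 1.5 px off.
- **Floor contact:** I felt no clear touch of the floor before letting go, so the pen may have dropped the last few mm.

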